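# Roll the cartridges into the return carton and close it

## Robot

A 6-joint arm with a two-finger parallel gripper is mounted at the origin on the work surface. World frame = base frame: x ahead of the robot, y to its left, z up, the work surface at z = 0. Lengths are in m, angles in degrees, forces in N, time in s.
With the tool pointing down it reaches from about 0.325 to 1 m from the base axis. Payload 5.1 kg.
Tool frame: the origin (TCP) lies between the finger pads; the fingertips stand 25 mm ahead of it and the grasp point (between the pads) lies 6 mm ahead of it; z points along the fingers, y is the direction in which the jaws open and shut (so a half turn about z gives the same grasp; the last joint's range is limited). The gripper opens to 85 mm and grips with 20 to 120 N. Pads are 22 mm wide; open, the fingers measure 114 mm over their backs; the gripper's body (76 mm by 85 mm) begins 54 mm behind the grasp point. The pads swing forward as they close: fully open they stand 13 mm farther back than shut.
Start: joints at [-70.795, 7.093, 94.555, -0, 78.352, -4.733], TCP at [0.264, -0.594, 0.256] pointing down, gripper open.
Joint ranges: [-149.61, 149.61], [-58.7, 133.49], [1.44, 155.28], [-77.14, 257.14], [18.33, 153.61], [-166.67, 166.67]. Speed limits (degrees/s): [147.25, 147.25, 180, 180, 180, 180].

## Interface

Orientations are given as a 3x3 rotation matrix whose columns are the frame's x, y, z axes.
In Python, from bench import robot gives the robot as it stands.
- The arm moves only by the tool jog_arm, never from a script. Its argument "plan" is a list that holds one entry, the list of rows, each a list of 7 numbers: the finger opening in mm, from 0 to 85.4, then the shift along the tool's x, y, z in mm, then the turn, a rotation vector about the tool's x, y, z in rad. A call has 1 to 8 rows; each row is the pose to reach, as a shift and turn from the pose measured when the call began, along the tool's axes at that moment; what a row does not reach only later rows make up. A row lasts 1/8 s, in which the tool goes at most 62.5 mm and 10.7 degrees, less where a joint would pass 70% of its speed; a pose out of reach is approached as far as the arm can. A call with a gripper value outside its range is refused whole. The fingers move at their own pace and stop on an object; the grip force is fixed at half the most. Time passes only in rows, so rows that repeat a pose let the fingers close. It gives the time, the measured TCP pose, the force and the opening at its end, in the units of the state.
- robot.state(): the state, without advancing time (a new reading comes with each control period).
- robot.capture(name): name is "scene" or "side" or "wrist"; returns (picture, depth): 400x640x3 uint8, red, green, blue; 400x640 float32, m along the optical axis (not along the pixel's ray), 0 where there is no reading.
- robot.camera_params(name): a dict with "fx", "fy", "cx", "cy" (pixels), "rvec" (rotation vector, rad) and "tvec" (3), from world to camera coordinates, as OpenCV has them. Camera axes: x right, y down, z forward; pixel columns grow to the right and rows downward; lengths in m; the calibration is good to about 2 mm. A picture is of the moment at which its call begins: read the wrist's pose just before it. camera_params takes no time and is no camera call; for the wrist camera it gives the pose at the moment of the call.
- robot.finish_job(): hands the job in, once; it reports no verdict.
The state is a dict: "time": time; "joints": joint angles; "joint_vel": joint speeds; "joint_efforts": joint torques, N m; "eef_pos": TCP position; "tcp_rot": TCP orientation; "ft_force": force on the tool from outside, world axes, zero at the start; "wrist_torque": the same for the moment, N m; "grip_width": opening from 0.0 (shut) to 1.0 (fully open).
Only numpy, scipy, OpenCV 4.12 (cv2) and the standard library are available. Lean on these libraries where they do the work, as an engineer would, in place of code of your own. Each camera call takes 0.05 s, during which the arm holds its last target. There are 200 camera calls.

## Task

Pull the paddle up out of its holder and, holding it, gently roll every cartridge on the track along it and over the step into the carton; do not lift the cartridges or touch them with the gripper itself. Then fold the carton's short inner flap down and after it the long outer flap on top, both fully shut, and have the paddle standing back in its holder at the end. Leave the bottle, beaker and white box where they are.

Things in the scene. Friction and masses are not known exactly. Their poses are not given: they have to be found in the camera images.
- dock: Fixed station: a straight level aluminium track with an open cardboard carton docked at one end. Origin: on the bench, under the track's centre line, at the carton's mouth (y = 0); own y runs along the track into the carton, x across, z up. Track: y -310 to 0 mm, floor 22 mm above the bench, 108 mm wide inside, 6 mm side rails with tops 44 mm above the bench.
- track_end (a point): Middle of the track's outer end, on its floor (y = -310, z = 22 mm in the station's axes). Here two stop tabs, 16 mm wide, 6 mm thick, as high as the rails, one at each rail, leave the middle 76 mm of the end open.
- carton_floor (a point): Middle of the carton's inner floor (y = 92.5, z = 14 mm in the station's axes): the floor lies 8 mm below the track's, and this step at the mouth keeps cartridges in. Carton: y 0 to 190 mm, inside 185 mm long and 108 mm wide, 5 mm walls with tops 55 mm above the bench; open at the top and, full width, towards the track.
- flap_in (a joint): Inner top flap of the carton, the shorter one: cardboard, 60 mm long, 184 mm wide, 4 mm thick, hinged along the top of the carton's -x wall (station's axes). Angle in rad: 0 = folded down level over the carton, 1.57 = upright, more = leaning outwards (1.7 to 2.0 at the start, 2.2 at most). Stiff hinge (0.04 N m): stays where it is left.
- inner_hinge (a point): Middle of the inner flap's hinge line: at x = -56.5, y = 95, z = 57 mm in the station's axes.
- inner_edge (a point): Middle of the inner flap's free edge, 60 mm from its hinge; moves with the flap.
- flap_out (a joint): Outer top flap, the longer one: cardboard, 85 mm long, 192 mm wide, 4 mm thick, hinged along the top of the carton's +x wall; lies over the inner flap when shut. Angle in rad as for the inner flap (1.7 to 2.0 at the start). Stiff hinge (0.05 N m): stays where it is left. A 27 mm deep tab at its track end, 25 to 85 mm from the hinge, square to it, covers the carton's mouth when shut.
- outer_hinge (a point): Middle of the outer flap's hinge line: at x = 56.5, y = 95, z = 62 mm in the station's axes.
- outer_edge (a point): Middle of the outer flap's free edge, 85 mm from its hinge; moves with the flap.
- holder: Fixed upright grey plastic holder, an open-topped rectangular cup, outside 84 mm (own x) by 38 mm (own y) by 90 mm high, 6 mm walls and floor (inside 72 by 26 mm), on a 110 by 90 mm foot plate 5 mm thick. Origin: centre of its underside.
- paddle_grip (a point): The paddle, upright in the holder at the start; point in the middle of its stem, 145 mm above the blade's lower edge, where to grip. Own z up the stem, x across the blade, y through it. White blade at the bottom 60 wide, 8 thick, 50 mm high; aluminium stem 16 by 16 mm up to 165 mm above the lower edge. 90 g.
- cart0_center (a point): A closed amber glass cartridge, a plain cylinder 26 mm in diameter and 100 mm long with black end caps, about 70 g, lying across the track (own x along its length) and free to roll along it; this is its centre, 35 mm above the bench on the track, 27 mm in the carton. Four to six are present.
- cart1_center (a point): Another cartridge like cart0; may be absent.
- cart2_center (a point): Another cartridge like cart0; may be absent.
- cart3_center (a point): Another cartridge like cart0; may be absent.
- cart4_center (a point): Another cartridge like cart0; may be absent.
- cart5_center (a point): Another cartridge like cart0; may be absent.
- reagent: Bystander: capped amber reagent bottle, 76 mm in diameter and 160 mm tall, loose; it and the holder stand on either side of the station and may change places. Origin: centre of its underside.
- beaker: Bystander: glass beaker, 70 mm in diameter and 90 mm tall, loose, beyond the station. Origin: centre of its underside.
- tipbox: Bystander: open white plastic box 120 by 85 by 60 mm, loose, beyond the station. Origin: centre of its underside.
There are look-alikes about, which are no part of the job. Leave any blue or grey look-alike of the part that bears cart3_center alone.

How it is judged (in metres and radians):
On the way, in this order (a step that is already met when the one before it is completed fails the run):
1. the paddle is pulled clear up out of its holder (z of paddle_grip in the frame of holder above 0.23 m), for 0.1 s.
2. every cartridge lies on the carton's floor, past the step (z of cart0_center in the frame of dock between 0.02 and 0.031 m and y of cart0_center in the frame of dock between 0.008 and 0.18 m and x of cart0_center in the frame of dock between -0.03 and 0.03 m and z of cart1_center in the frame of dock between 0.02 and 0.031 m and y of cart1_center in the frame of dock between 0.008 and 0.18 m and x of cart1_center in the frame of dock between -0.03 and 0.03 m and z of cart2_center in the frame of dock between 0.02 and 0.031 m and y of cart2_center in the frame of dock between 0.008 and 0.18 m and x of cart2_center in the frame of dock between -0.03 and 0.03 m and z of cart3_center in the frame of dock between 0.02 and 0.031 m and y of cart3_center in the frame of dock between 0.008 and 0.18 m and x of cart3_center in the frame of dock between -0.03 and 0.03 m and z of cart4_center in the frame of dock between 0.02 and 0.031 m and y of cart4_center in the frame of dock between 0.008 and 0.18 m and x of cart4_center in the frame of dock between -0.03 and 0.03 m and z of cart5_center in the frame of dock between 0.02 and 0.031 m and y of cart5_center in the frame of dock between 0.008 and 0.18 m and x of cart5_center in the frame of dock between -0.03 and 0.03 m), for 0.2 s.
3. the inner flap is folded down while the outer one is still open (value of joint flap_in below 0.12 rad and value of joint flap_out above 0.4 rad), for 0.2 s.
4. the outer flap is folded down on top (value of joint each of flap_in, flap_out below 0.12 rad), for 0.2 s.
At the end, for the whole second after the job is handed in: Every cartridge lies on the carton's floor past the step (centre less than 31 mm above the bench and at least 8 mm past the mouth), both flaps are within 0.12 rad of level, the paddle stands at rest in its holder, blade down (within 0.3 rad of upright) (all of step 2 and all of step 4 and z of paddle_grip in the frame of holder between 0.13 and 0.165 m and horizontal distance between paddle_grip and holder below 0.05 m and angle between paddle_grip's own z axis and vertical below 0.3 rad and linear speed of paddle below 0.05 m/s); the robot touches nothing.
It fails at once if a cartridge is touched by the gripper or arm (contact force between any of the fingers, the arm and cart0 above 1 N or contact force between any of the fingers, the arm and cart1 above 1 N or contact force between any of the fingers, the arm and cart2 above 1 N or contact force between any of the fingers, the arm and cart3 above 1 N or contact force between any of the fingers, the arm and cart4 above 1 N or contact force between any of the fingers, the arm and cart5 above 1 N).
It fails at once if a cartridge is pushed or hit by the paddle with more than 35 N (contact force between paddle and cart0 above 35 N or contact force between paddle and cart1 above 35 N or contact force between paddle and cart2 above 35 N or contact force between paddle and cart3 above 35 N or contact force between paddle and cart4 above 35 N or contact force between paddle and cart5 above 35 N).
It fails at once if a cartridge is flung along faster than 0.8 m/s (linear speed of any of cart0, cart1, cart2, cart3, cart4, cart5 above 0.8 m/s).
It fails at once if a cartridge is lifted (centre over 75 mm above the bench) (height (world z) of any of cart0_center, cart1_center, cart2_center, cart3_center, cart4_center, cart5_center above 0.075 m).
It fails at once if a bystander is moved more than 30 mm (distance of any of reagent, beaker, tipbox from where it was at the start of the episode above 0.03 m).
Of cart0, cart1, cart2, cart3, cart4, cart5 only 4 to 6 are there at a start; the rules pass over those that are not, and their reading is None.
At some moment in a run one of cart0, cart1, cart2, cart3, cart4, cart5 may be knocked a few centimetres aside while the robot is not near it.
Once in a run the grip may slacken for a moment while it holds something.
It also fails if it takes over 210 s, if anything falls off the work surface, if the arm or the gripper's body presses on something with over 40 N, if the wrist force passes 120 N, or if a joint passes its speed limit or range.

## Working session

There is one attempt and no reset: what is moved stays moved. The work goes in short steps, Python scripts to look and compute and a tool call to move; the robot and the scene stay as the last step left them, time stands still between calls to the robot, and variables do not carry over. Pictures are saved under pics/ and viewed, about 12 in all and at most 16, crops included, and the job is handed in when it is done.

Besides the shell and the picture viewer there is one more tool, called after ">>>" by a JSON object that holds its "op" and its "data". jog_arm: Moves the arm, as the interface text tells. Its arguments: {"type":"object","properties":{"plan":{"type":"array","items":{"type":"array","items":{"type":"array","items":{"type":"number"}}}}},"required":["plan"]}

```bash
mkdir -p pics; ls; cat > h.py <<'E'
import numpy as np, cv2
from bench import robot
def cam(n):
    p=robot.camera_params(n);K=np.array([[p['fx'],0,p['cx']],[0,p['fy'],p['cy']],[0,0,1.]])
    R=cv2.Rodrigues(np.array(p['rvec'],float))[0];return K,R,np.array(p['tvec'],float).ravel()
def snap(n,f=None):
    c=cam(n);im,d=robot.capture(n)
    if f: cv2.imwrite('pics/'+f,im[:,:,::-1])
    return im,d,c
def onplane(uv,z,c):
    K,R,t=c;uv=np.atleast_2d(uv).astype(float);r=(R.T@np.linalg.inv(K)@np.c_[uv,np.ones(len(uv))].T).T
    o=-R.T@t;return o+r*((z-o[2])/r[:,2])[:,None]
def cloud(d,c):
    K,R,t=c;v,u=np.mgrid[:d.shape[0],:d.shape[1]]
    P=np.stack([(u-K[0,2])/K[0,0]*d,(v-K[1,2])/K[1,1]*d,d],-1);return (P-t)@R
def proj(X,c):
    K,R,t=c;p=(K@(R@np.atleast_2d(X).T+t[:,None])).T;return p[:,:2]/p[:,2:]
E
python3 - <<'E'
from h import *
for n in ['scene','side']:
    im,d,c=snap(n,n+'0.png');np.savez('pics/'+n+'0.npz',im=im,d=d);print(n,(-c[1].T@c[2]).round(3),c[1][2].round(2))
print(robot.state())
E
```

```text
pics
scene [ 0.942 -0.368  1.049] [-0.37  0.35 -0.86]
side [0.266 0.795 1.085] [ 0.19 -0.62 -0.76]
{'time': 0.1, 'joints': array([-7.07952378e+01,  7.13070427e+00,  9.46257306e+01, -9.84585333e-04,
        7.83517973e+01, -4.73367726e+00]), 'joint_vel': array([-0.04600696, -0.20729167, -0.2269812 ,  0.09329115, -0.07406794,
        0.08096648]), 'joint_efforts': array([ 4.02904498e-04, -4.24926925e+01, -3.66655433e+01, -6.14159740e-05,
        3.93059221e-03, -2.16940940e-06]), 'eef_pos': array([ 0.26353417, -0.59363229,  0.25517066]), 'tcp_rot': array([[ 9.13980572e-01,  4.05757449e-01, -6.37273073e-04],
       [ 4.05757926e-01, -9.13978853e-01,  1.77834473e-03],
       [ 1.39122507e-04, -1.88395113e-03, -9.99998216e-01]]), 'ft_force': array([0.61771473, 0.61846992, 0.37097854]), 'wrist_torque': array([-0.06109988,  0.0416813 , -0.05362499]), 'grip_width': 1.0001630039013607}
```

View pics/scene0.png

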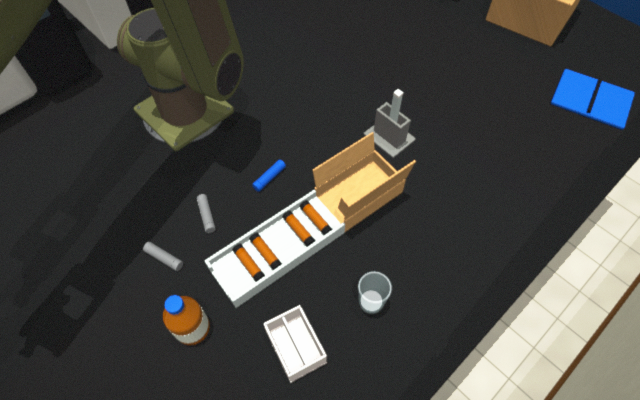

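View pics/side0.png

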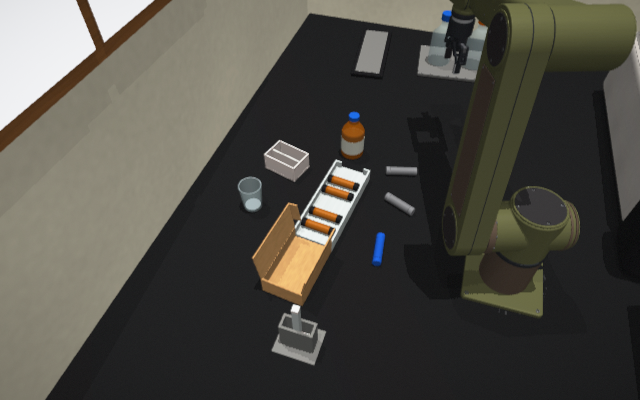

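The scene view shows four amber cartridges on the track, with centres near (249,262), (265,251), (299,228) and (317,217). The carton is at (360,190), the holder and paddle at (393,120), and the bottle at (185,320). The blue and grey cylinders are loose look-alikes on the bench.

```bash
cat > m.py <<'E'
from h import *
C={}
for n in ['scene','side']:
    z=np.load(f'pics/{n}0.npz');im,d=z['im'],z['d'];c=cam(n);P=cloud(d,c);C[n]=(im,d,c,P)
    hsv=cv2.cvtColor(im,cv2.COLOR_RGB2HSV);ok=d>0
    roi=np.zeros(d.shape,bool)
    if n=='scene': roi[130:310,200:420]=1
    else: roi[150:310,250:375]=1
    # rails: white, z .035-.05
    m=ok&roi&(hsv[...,1]<60)&(hsv[...,2]>110)&(P[...,2]>.015)&(P[...,2]<.055)
    k=cv2.connectedComponentsWithStats(m.astype(np.uint8));i=1+k[2][1:,4].argmax();m=k[1]==i
    q=P[m];r=cv2.minAreaRect((q[:,:2]*1000).astype(np.float32));print(n,'track',r,m.sum(), np.percentile(q[:,2],[5,50,95]).round(3))
    # amber
    m=ok&roi&(hsv[...,0]<14)&(hsv[...,1]>200)&(P[...,2]<.06)&(P[...,2]>.028)
    k=cv2.connectedComponentsWithStats(m.astype(np.uint8))
    for j in range(1,k[0]):
        if k[2][j,4]>40:
            q=P[k[1]==j];w=onplane(k[3][j],.043,c)[0];print('cart',k[3][j].round(),k[2][j,4],np.median(q,0).round(3),w.round(3))
    # holder
    roi2=np.zeros(d.shape,bool)
    if n=='scene': roi2[85:160,355:425]=1
    else: roi2[300:368,265:335]=1
    for a,b,s in [(.002,.012,'foot'),(.08,.096,'rim'),(.155,.19,'stem'),]:
        q=P[ok&roi2&(P[...,2]>a)&(P[...,2]<b)&(hsv[...,2]>40)];r=cv2.minAreaRect((q[:,:2]*1000).astype(np.float32));print(s,len(q),np.array(r[0]).round(1),np.array(r[1]).round(1),round(r[2],1),q[:,2].max().round(3))
E
python3 m.py
```

```text
scene track ((512.4866943359375, -95.47561645507812), (313.4964294433594, 123.64837646484375), 83.4184799194336) 5183 [0.019 0.023 0.045]
foot 1022 [436.5 391.4] [199.5 270.1] 43.7 0.012
rim 401 [464.7 279.6] [179.7  86. ] 85.6 0.096
stem 76 [470.5 346.9] [18.3 19. ] 0.4 0.176
side track ((511.11163330078125, -99.72126770019531), (315.4722900390625, 123.50277709960938), 83.89311218261719) 1943 [0.02  0.025 0.047]
foot 768 [472.4 315.8] [123.6 159. ] 2.1 0.012
rim 366 [468.  345.9] [40.6 85. ] 88.3 0.096
stem 89 [468.7 346.4] [18.9 16.9] 87.4 0.176
```

```bash
cat > m2.py <<'E'
from h import *
for n in ['scene','side']:
    z=np.load(f'pics/{n}0.npz');im,d=z['im'],z['d'];c=cam(n);P=cloud(d,c);ok=d>0
    hsv=cv2.cvtColor(im,cv2.COLOR_RGB2HSV)
    u=np.array([np.cos(np.radians(83.6)),np.sin(np.radians(83.6))]);v=np.array([u[1],-u[0]]);o=np.array([.512,-.097])
    s=(P[...,:2]-o)@u;x=(P[...,:2]-o)@v
    m=ok&(abs(s)<.2)&(abs(x)<.07)&(hsv[...,1]<60)&(hsv[...,2]>110)&(P[...,2]>.0385)&(P[...,2]<.055)
    for sg in (-1,1):
        mm=m&(x*sg>.04);q=P[mm];p=np.polyfit(s[mm],x[mm],1);print(n,'rail',sg,mm.sum(),p.round(4),np.percentile(s[mm],[0,2,98,100]).round(3),q[:,2].mean().round(4))
    m=ok&(abs(s)<.2)&(abs(x)<.07)&(hsv[...,1]<60)&(hsv[...,2]>110);print('white s',np.percentile(s[m],[0,1,99,100]).round(3))
    m=ok&(abs(s)<.17)&(abs(x)<.06)&(hsv[...,1]>150)&(hsv[...,2]>80)&(P[...,2]>.025)&(P[...,2]<.06)
    k=cv2.connectedComponentsWithStats(m.astype(np.uint8))
    for j in range(1,k[0]):
        if k[2][j,4]>30:
            mm=k[1]==j;q=P[mm];r=cv2.minAreaRect(np.c_[x[mm],s[mm]].astype(np.float32)*1000);print('cart',k[3][j].round(),k[2][j,4],'top z',q[:,2].max().round(3),'x,s',x[mm].mean().round(3),((s[mm].max()+s[mm].min())/2).round(3),np.round(r[0]),np.round(r[1]),round(r[2]))
    # carton/flaps
    m=ok&(s>.14)&(s<.37)&(abs(x)<.13)&(hsv[...,1]>60)&(P[...,2]>.01)
    print('carton s',np.percentile(s[m],[1,99]).round(3))
    for sg in (-1,1):
        mm=m&(x*sg>.045)&(P[...,2]>.075)
        p=np.polyfit(P[...,2][mm],x[mm],1);print('flap',sg,mm.sum(),'x at z.1',np.polyval(p,.1).round(3),'angle',np.pi/2+sg*np.arctan(p[0]),'ztop',np.percentile(P[...,2][mm],98).round(3),np.percentile(s[mm],[1,99]).round(3))
    m=ok&(np.hypot(P[...,0]-.469,P[...,1]-.346)<.07)
    for a,b,t in [(.002,.012,'foot'),(.08,.096,'rim'),(.155,.19,'stem')]:
        q=P[m&(P[...,2]>a)&(P[...,2]<b)];q=q if t!='foot' else P[m&(P[...,2]>a)&(P[...,2]<b)&(hsv[...,2]>60)];r=cv2.minAreaRect((q[:,:2]*1000).astype(np.float32));print(t,len(q),np.round(r[0],1),np.round(r[1],1),round(r[2],1))
E
python3 m2.py
```

```text
scene rail -1 454 [-0.0002 -0.0556] [-0.155 -0.153  0.148  0.155] 0.0432
scene rail 1 499 [0.0094 0.057 ] [-0.155 -0.153  0.145  0.154] 0.0432
white s [-0.156 -0.155  0.153  0.161]
cart [314. 216.] 268 top z 0.053 x,s 0.003 0.111 [  1. 111.] [77. 23.] 2
cart [297. 227.] 268 top z 0.052 x,s 0.001 0.061 [ 0. 61.] [76. 21.] 0
cart [264. 250.] 279 top z 0.053 x,s 0.002 -0.033 [  1. -33.] [75. 21.] 1
cart [247. 261.] 294 top z 0.052 x,s 0.002 -0.079 [  2. -79.] [75. 22.] 0
carton s [0.15  0.343]
flap -1 883 x at z.1 -0.062 angle 1.7761640428753698 ztop 0.118 [0.159 0.34 ]
flap 1 837 x at z.1 0.064 angle 1.6816905868812337 ztop 0.148 [0.149 0.343]
foot 468 [475.3 346.4] [113.9 111.7] 76.4
rim 306 [469.2 346.5] [42.1 86.5] 88.7
stem 76 [470.5 346.9] [18.3 19. ] 0.4
side rail -1 236 [-0.0078 -0.0569] [-0.158 -0.154  0.146  0.154] 0.0449
side rail 1 215 [0.0113 0.0548] [-0.16  -0.155  0.144  0.152] 0.0446
white s [-0.161 -0.156  0.153  0.159]
cart [342. 182.] 158 top z 0.054 x,s -0.0 -0.073 [ -0. -72.] [20. 73.] 86
cart [337. 192.] 163 top z 0.052 x,s -0.0 -0.028 [  1. -28.] [20. 76.] 90
cart [325. 214.] 179 top z 0.056 x,s -0.002 0.068 [-1. 68.] [20. 73.] 90
cart [317. 226.] 188 top z 0.052 x,s 0.0 0.116 [  1. 116.] [19. 73.] 90
carton s [0.15  0.344]
flap -1 192 x at z.1 -0.066 angle 1.7191471771962006 ztop 0.121 [0.158 0.34 ]
flap 1 1152 x at z.1 0.06 angle 1.717157673441565 ztop 0.149 [0.149 0.344]
foot 703 [472.7 345.6] [ 92.1 120.6] 89.7
rim 366 [468.  345.9] [40.6 85. ] 88.3
stem 89 [468.7 346.4] [18.9 16.9] 87.4
```

```bash
python3 - <<'E'
import cv2
a=cv2.imread('pics/scene0.png')[80:310,195:425];b=cv2.imread('pics/side0.png')[150:370,245:380]
import numpy as np
a=cv2.resize(a,None,fx=2,fy=2);b=cv2.resize(b,None,fx=2.09,fy=2.09)[:460];b=cv2.copyMakeBorder(b,0,460-b.shape[0],0,0,0)
cv2.imwrite('pics/c1.png',np.hstack([a,b]))
E
```

```text
(no output)
```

View pics/c1.png

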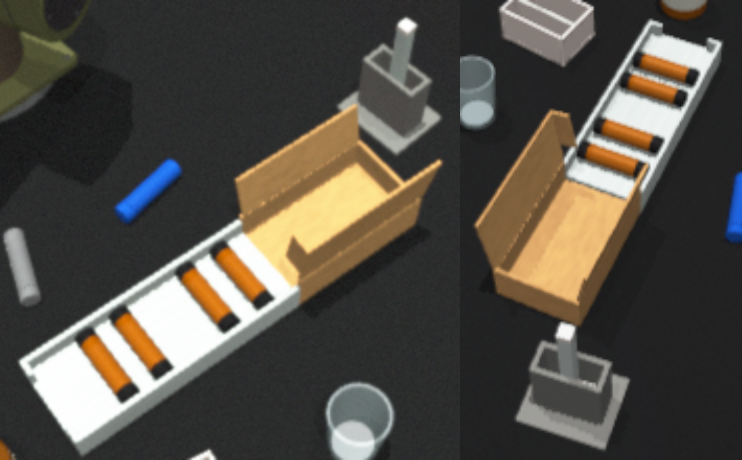

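The dock mouth is at about (0.529, 0.055) with its y axis at 83.6°. The cartridges lie at dock y ≈ -41, -90, -185 and -230 mm. The holder is at (0.469, 0.346) with its long side along world x, and the bottle is off the far end of the track. Next I'll go above the paddle.

```bash
cat >> h.py <<'E'
from scipy.spatial.transform import Rotation as Ro
YAW=83.6;U=np.array([np.cos(np.radians(YAW)),np.sin(np.radians(YAW)),0]);V=np.array([U[1],-U[0],0]);O=np.array([.5291,.0555,0])
def D(x,y,z): return O+V*x+U*y+np.array([0,0,z])
def toD(p): p=np.asarray(p)-O;return np.array([p@V,p@U,p[2]])
def go(pos,yaw):
    s=robot.state();R=s['tcp_rot'];c,n=np.cos(np.radians(yaw)),np.sin(np.radians(yaw))
    G=np.array([[c,n,0],[n,-c,0],[0,0,-1]])
    print('shift',(R.T@(np.array(pos)-s['eef_pos'])*1000).round(1),'rot',Ro.from_matrix(R.T@G).as_rotvec().round(4))
def st():
    s=robot.state();print('t',s['time'],'tcp',s['eef_pos'].round(4),'dock',toD(s['eef_pos']).round(4),'w',round(s['grip_width']*85.4,1),'F',s['ft_force'].round(1),'j',np.round(s['joints']),'\n',s['tcp_rot'].round(3).tolist())
E
python3 -c "
from h import *
go((.42,-.1,.29),0);go((.469,.346,.27),0)"
```

```text
shift [ 343.3 -387.7  -34.1] rot [-1.900e-03  3.000e-04  4.178e-01]
shift [ 569.1 -775.5  -13.3] rot [-1.900e-03  3.000e-04  4.178e-01]
```

>>> {"op": "jog_arm", "data": {"plan": [[[85,40,-45,-34,0,0,0.1],[85,80,-90,-34,0,0,0.2],[85,120,-135,-34,0,0,0.3],[85,160,-180,-34,0,0,0.418],[85,200,-225,-34,0,0,0.418],[85,240,-270,-34,0,0,0.418],[85,280,-315,-34,0,0,0.418],[85,320,-360,-34,0,0,0.418]]]}}

```text
time: 1.1
eef_pos: [0.4099, -0.1329, 0.2896]
tcp_rot: [[1.0, -0.001, -0.0], [-0.001, -1.0, 0.002], [-0.0, -0.002, -1.0]]
ft_force: [1.0, -0.4, 0.3]
grip_width: 0.997
```

```bash
python3 -c "
from h import *
st();go((.469,.346,.27),0)"
```

```text
t 1.1 tcp [ 0.4099 -0.1329  0.2896] dock [-0.0974 -0.2005  0.2896] w 85.2 F [ 1.  -0.4  0.3] j [-25. -23. 119.   0.  85.  65.] 
 [[1.0, -0.001, -0.0], [-0.001, -1.0, 0.002], [-0.0, -0.002, -1.0]]
shift [  58.8 -478.9   20.4] rot [-0.0018  0.0005 -0.0007]
```

>>> {"op": "jog_arm", "data": {"plan": [[[85,8,-60,0,0,0,0],[85,16,-120,0,0,0,0],[85,24,-180,0,0,0,0],[85,32,-240,0,0,0,0],[85,40,-300,0,0,0,0],[85,48,-360,0,0,0,0],[85,55,-420,0,0,0,0],[85,58,-450,0,0,0,0]]]}}

```text
time: 2.1
eef_pos: [0.4677, 0.3197, 0.2895]
tcp_rot: [[1.0, 0.002, -0.002], [0.002, -1.0, 0.001], [-0.002, -0.001, -1.0]]
ft_force: [0.7, -1.2, -0.2]
grip_width: 0.993
```

```bash
python3 -c "
from h import *
im,d,c=snap('wrist','w1.png');P=cloud(d,c);st()
m=(d>0)&(abs(P[...,0]-.469)<.06)&(abs(P[...,1]-.346)<.06)
for a,b in [(.08,.097),(.155,.185)]:
    q=P[m&(P[...,2]>a)&(P[...,2]<b)];r=cv2.minAreaRect((q[:,:2]*1000).astype(np.float32));print(len(q),r,q.mean(0))
"
```

```text
t 2.15 tcp [0.4677 0.3217 0.2894] dock [-0.0907  0.2577  0.2894] w 85.5 F [-0.4  0.9  0.1] j [ 29.  -4. 103.   0.  81. 119.] 
 [[1.0, 0.003, -0.002], [0.003, -1.0, 0.004], [-0.002, -0.004, -1.0]]
1516 ((468.49798583984375, 345.92724609375), (38.117671966552734, 84.259521484375), 88.71319580078125) [0.47301913 0.34379716 0.08934349]
664 ((469.836669921875, 346.8643798828125), (17.167531967163086, 16.63512420654297), 0.3064298629760742) [0.47106547 0.3465524  0.16975225]
```

View pics/w1.png

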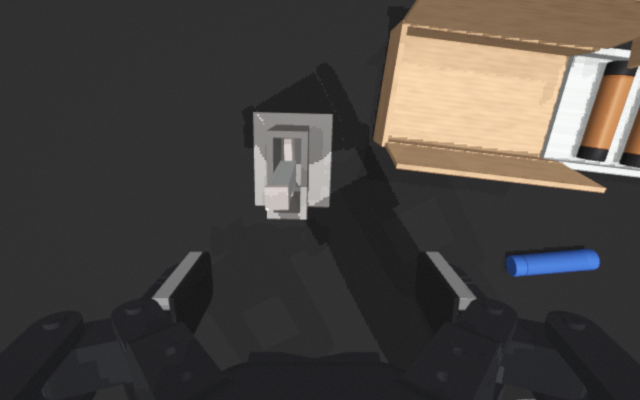

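The wrist view shows the stem at about (280,195) in its cup, measured at (0.470, 0.347) with yaw about 0. I'll descend and grip.

>>> {"op": "jog_arm", "data": {"plan": [[[85,2.3,-25.2,30,0,0,0],[85,2.3,-25.2,60,0,0,0],[85,2.3,-25.2,90,0,0,0],[85,2.3,-25.2,115,0,0,0],[85,2.3,-25.2,137,0,0,0],[85,2.3,-25.2,137,0,0,0],[0,2.3,-25.2,137,0,0,0],[0,2.3,-25.2,137,0,0,0]]]}}

```text
time: 3.15
eef_pos: [0.4704, 0.3477, 0.154]
tcp_rot: [[1.0, 0.003, 0.0], [0.003, -1.0, 0.005], [0.0, -0.005, -1.0]]
ft_force: [0.9, 0.3, -0.2]
grip_width: 0.595
```

>>> {"op": "jog_arm", "data": {"plan": [[[0,0,0,0,0,0,0],[0,0,0,0,0,0,0],[0,0,0,0,0,0,0]]]}}

```text
time: 3.52
eef_pos: [0.471, 0.3479, 0.1552]
tcp_rot: [[1.0, 0.003, 0.002], [0.003, -1.0, 0.005], [0.002, -0.005, -1.0]]
ft_force: [0.0, -1.8, 3.7]
grip_width: 0.181
```

Opening is 15.5 mm, so the stem is gripped. Lifting straight up.

>>> {"op": "jog_arm", "data": {"plan": [[[0,0,0,-25,0,0,0],[0,0,0,-50,0,0,0],[0,0,0,-75,0,0,0],[0,0,0,-100,0,0,0],[0,0,0,-130,0,0,0],[0,0,0,-160,0,0,0],[0,0,0,-180,0,0,0],[0,0,0,-180,0,0,0]]]}}

```text
time: 4.53
eef_pos: [0.4712, 0.3473, 0.3368]
tcp_rot: [[1.0, 0.003, 0.005], [0.003, -1.0, 0.007], [0.005, -0.007, -1.0]]
ft_force: [0.7, 0.6, -1.0]
grip_width: 0.179
```

```bash
cat > look.py <<'E'
import sys
from h import *
# cartridges in dock coords (scene); paddle blade tilt from views
for n in ['scene','side']:
    im,d,c=snap(n,sys.argv[1]+n+'.png');np.savez('pics/'+sys.argv[1]+n+'.npz',im=im,d=d);P=cloud(d,c)-O;hsv=cv2.cvtColor(im,cv2.COLOR_RGB2HSV)
    x,y,z=P@V,P@U,P[...,2]
    m=(d>0)&(y>-.32)&(y<.19)&(abs(x)<.056)&(hsv[...,0]<13)&(hsv[...,1]>200)&(z>.018)&(z<.06)
    k=cv2.connectedComponentsWithStats(m.astype(np.uint8))
    for j in range(1,k[0]):
        if k[2][j,4]>20:
            mm=k[1]==j;print(n,'cart',k[2][j,4],'x',x[mm].mean().round(3),'y',((y[mm].max()+y[mm].min())/2).round(3),'ztop',np.percentile(z[mm],95).round(3))
st()
E
python3 look.py a
python3 -c "
from h import *
a,b=[cv2.imread('pics/a%s.png'%n) for n in ('scene','side')]
cv2.imwrite('pics/a.png',np.hstack([cv2.resize(a[0:310,200:500],None,fx=1.33,fy=1.33),cv2.resize(b[80:390,180:480],None,fx=1.33,fy=1.33)]))"
```

```text
t 4.625 tcp [0.4703 0.3468 0.3338] dock [-0.0909  0.2829  0.3338] w 15.5 F [ 0.4 -0.5 -1.4] j [ 31.  -3.  98.   0.  85. 121.] 
 [[1.0, 0.003, 0.0], [0.003, -1.0, 0.004], [0.0, -0.004, -1.0]]
```

View pics/a.png

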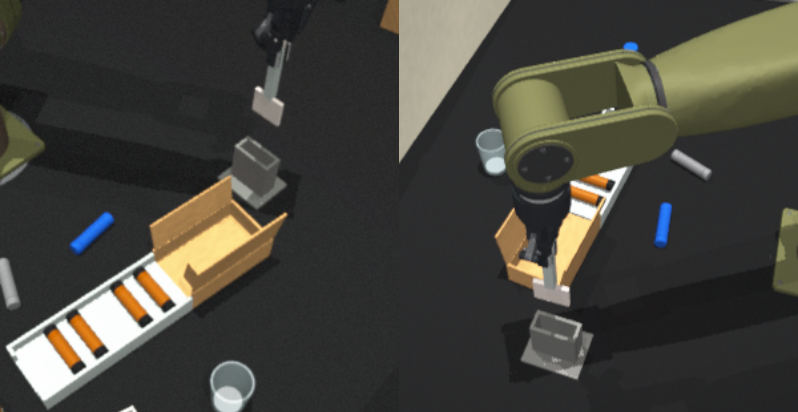

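The paddle hangs upright at about (270,100), clear of the empty holder, and all four cartridges are still on the track. Next, move above the outer end of the track.

```bash
sed -i "s/(hsv\[...,0\]<13)&(hsv\[...,1\]>200)/(hsv[...,1]>150)\&(hsv[...,2]>80)\&(hsv[...,0]<18)/" look.py; python3 -c "
from h import *
im=np.load('pics/ascene.npz')['im'];h=cv2.cvtColor(im,cv2.COLOR_RGB2HSV);print(h[216,314],h[227,297],h[190,355])
go(D(0,-.277,.335),-6.4);print(D(0,-.277,.18))"
```

```text
[ 16 235 224] [ 15 226 225] [ 23 114 253]
shift [ 26.2 566.6  -3.7] rot [-0.0045 -0.0002  0.1148]
[ 0.49822311 -0.21977371  0.18      ]
```

>>> {"op": "jog_arm", "data": {"plan": [[[0,2,40,0,0,0,0.02],[0,5,95,0,0,0,0.04],[0,8,150,0,0,0,0.06],[0,11,205,0,0,0,0.08],[0,14,260,0,0,0,0.1],[0,16,315,0,0,0,0.115],[0,19,370,0,0,0,0.115],[0,21,410,0,0,0,0.115]]]}}

```text
time: 5.62
eef_pos: [0.4917, -0.0652, 0.3297]
tcp_rot: [[0.994, -0.113, -0.003], [-0.113, -0.994, 0.005], [-0.003, -0.005, -1.0]]
ft_force: [-0.5, 0.8, -0.5]
grip_width: 0.176
```

```bash
python3 -c "
from h import *
st();go(D(0,-.277,.335),-6.4)"
```

```text
t 5.625 tcp [ 0.4917 -0.0652  0.3297] dock [-0.0237 -0.1241  0.3297] w 15.1 F [-0.5  0.8 -0.5] j [-14. -15. 108.   0.  87.  83.] 
 [[0.994, -0.113, -0.003], [-0.113, -0.994, 0.005], [-0.003, -0.005, -1.0]]
shift [ 24.  152.8  -6.1] rot [-0.0048  0.0032 -0.0018]
```

>>> {"op": "jog_arm", "data": {"plan": [[[0,8,40,0,0,0,0],[0,15,80,0,0,0,0],[0,22,120,0,0,0,0],[0,24,145,0,0,0,0],[0,24,153,0,0,0,0],[0,24,153,30,0,0,0],[0,24,153,60,0,0,0],[0,24,153,60,0,0,0]]]}}

```text
time: 6.62
eef_pos: [0.4964, -0.2179, 0.2649]
tcp_rot: [[0.994, -0.112, -0.009], [-0.112, -0.994, 0.009], [-0.01, -0.008, -1.0]]
ft_force: [0.2, -1.0, -1.1]
grip_width: 0.179
```

```bash
python3 look.py b; python3 - <<'E'
from h import *
a,b=[cv2.imread('pics/b%s.png'%n) for n in ('scene','side')]
cv2.imwrite('pics/b.png',np.hstack([cv2.resize(a[120:320,150:350],None,fx=2,fy=2),cv2.resize(b[80:280,220:420],None,fx=2,fy=2)]))
# blade points near tcp
s=robot.state();t=toD(s['eef_pos'])
for n in ['scene','side']:
    z=np.load(f'pics/b{n}.npz');P=cloud(z['d'],cam(n))-O;h=cv2.cvtColor(z['im'],cv2.COLOR_RGB2HSV)
    X=np.stack([P@V,P@U,P[...,2]],-1)
    m=(z['d']>0)&(abs(X[...,0]-t[0])<.05)&(abs(X[...,1]-t[1])<.04)&(X[...,2]>.07)&(X[...,2]<.19)&(h[...,1]<70)&(h[...,2]>90)
    q=X[m];print(n,len(q),q.min(0).round(3),q.max(0).round(3))
    for a,b in [(.09,.11),(.11,.13),(.13,.15),(.15,.17)]:
        r=q[(q[:,2]>a)&(q[:,2]<b)]
        if len(r)>3: print(a,len(r),np.percentile(r[:,0],[3,97]).round(3),np.percentile(r[:,1],[3,50,97]).round(3))
E
```

```text
scene cart 268 x 0.003 y -0.043 ztop 0.05
scene cart 271 x 0.001 y -0.092 ztop 0.05
scene cart 287 x 0.002 y -0.186 ztop 0.05
scene cart 302 x 0.003 y -0.233 ztop 0.05
side cart 164 x -0.001 y -0.225 ztop 0.051
side cart 164 x 0.0 y -0.181 ztop 0.052
side cart 179 x -0.002 y -0.085 ztop 0.051
side cart 188 x 0.0 y -0.037 ztop 0.051
t 6.725 tcp [ 0.4982 -0.219   0.2691] dock [-2.000e-04 -2.763e-01  2.691e-01] w 15.2 F [ 0.2 -0.3 -0.2] j [-29.  -7. 107.   0.  80.  67.] 
 [[0.994, -0.113, -0.003], [-0.112, -0.994, 0.006], [-0.004, -0.005, -1.0]]
scene 173 [-0.033 -0.282  0.113] [ 0.027 -0.266  0.189]
0.11 26 [-0.028  0.026] [-0.278 -0.277 -0.271]
0.13 30 [-0.006  0.026] [-0.278 -0.277 -0.271]
0.15 72 [-0.001  0.027] [-0.28  -0.275 -0.27 ]
side 286 [-0.034 -0.281  0.119] [ 0.027 -0.264  0.19 ]
0.11 41 [-0.032  0.025] [-0.276 -0.273 -0.27 ]
0.13 97 [-0.033  0.023] [-0.277 -0.273 -0.269]
0.15 99 [-0.032  0.023] [-0.278 -0.273 -0.269]
```

View pics/b.png

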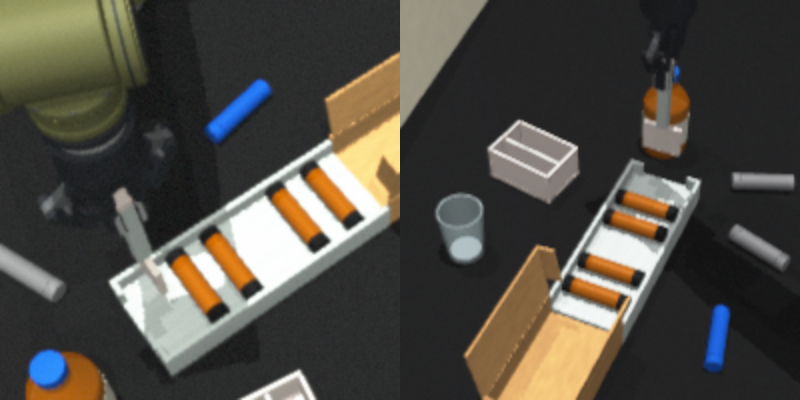

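The blade hangs upright with its lower edge 150 mm below the TCP, between the outer end of the track and the last cartridge. Lowering into the track.

>>> {"op": "jog_arm", "data": {"plan": [[[0,2,0,25,0,0,0],[0,2,0,50,0,0,0],[0,2,0,70,0,0,0],[0,2,0,85,0,0,0],[0,2,0,89,0,0,0],[0,2,-5,89,0,0,0],[0,2,-12,89,0,0,0],[0,2,-20,89,0,0,0]]]}}

```text
time: 7.72
eef_pos: [0.5026, -0.1985, 0.181]
tcp_rot: [[0.994, -0.112, -0.002], [-0.112, -0.994, 0.005], [-0.002, -0.005, -1.0]]
ft_force: [0.2, 0.2, -0.9]
grip_width: 0.18
```

```bash
python3 look.py c;python3 -c "
from h import *
go(D(0.003,-.2,.179),-6.4)"
```

```text
scene cart 266 x 0.003 y -0.043 ztop 0.05
scene cart 274 x 0.001 y -0.092 ztop 0.05
scene cart 292 x 0.002 y -0.186 ztop 0.049
scene cart 272 x 0.006 y -0.233 ztop 0.049
side cart 163 x -0.0 y -0.227 ztop 0.05
side cart 169 x 0.0 y -0.182 ztop 0.051
side cart 178 x -0.002 y -0.086 ztop 0.051
side cart 188 x 0.0 y -0.037 ztop 0.051
t 7.825 tcp [ 0.5024 -0.198   0.1807] dock [ 0.0017 -0.2549  0.1807] w 15.0 F [-0.6 -0.5 -1.6] j [-27.  -3. 113.   0.  71.  69.] 
 [[0.994, -0.111, -0.002], [-0.111, -0.994, 0.005], [-0.003, -0.005, -1.0]]
shift [  1.3 -54.9   2. ] rot [-0.0051  0.0028  0.0001]
```

Now sweep at about 0.08 m/s.

>>> {"op": "jog_arm", "data": {"plan": [[[0,1,-10,1,0,0,0],[0,1,-20,1,0,0,0],[0,1,-30,1,0,0,0],[0,1,-40,1,0,0,0],[0,1,-50,1,0,0,0],[0,1,-60,1,0,0,0],[0,1,-70,1,0,0,0],[0,1,-80,1,0,0,0]]]}}

```text
time: 8.82
eef_pos: [0.5124, -0.1179, 0.1801]
tcp_rot: [[0.994, -0.111, -0.002], [-0.111, -0.994, 0.005], [-0.003, -0.005, -1.0]]
ft_force: [-0.3, -1.2, -1.0]
grip_width: 0.178
```

```bash
python3 look.py d
```

```text
scene cart 265 x 0.003 y -0.042 ztop 0.05
scene cart 273 x 0.001 y -0.092 ztop 0.05
scene cart 469 x 0.007 y -0.145 ztop 0.05
side cart 340 x -0.001 y -0.136 ztop 0.051
side cart 187 x -0.002 y -0.087 ztop 0.051
side cart 187 x 0.0 y -0.038 ztop 0.051
t 8.925 tcp [ 0.5124 -0.1176  0.18  ] dock [ 0.0027 -0.1739  0.18  ] w 15.5 F [-0.3  0.3 -1.3] j [-19.  -5. 115.   0.  71.  77.] 
 [[0.994, -0.11, -0.002], [-0.11, -0.994, 0.006], [-0.003, -0.005, -1.0]]
```

>>> {"op": "jog_arm", "data": {"plan": [[[0,0,-10,1,0,0,0],[0,0,-20,1,0,0,0],[0,0,-30,1,0,0,0],[0,0,-40,1,0,0,0],[0,0,-50,1,0,0,0],[0,0,-60,1,0,0,0],[0,0,-70,1,0,0,0],[0,0,-80,1,0,0,0]]]}}

```text
time: 9.93
eef_pos: [0.5212, -0.0374, 0.1794]
tcp_rot: [[0.994, -0.11, -0.002], [-0.11, -0.994, 0.006], [-0.003, -0.006, -1.0]]
ft_force: [0.1, -0.8, -0.8]
grip_width: 0.177
```

```bash
python3 look.py e
```

```text
scene cart 990 x 0.004 y -0.032 ztop 0.054
side cart 773 x -0.001 y -0.028 ztop 0.053
t 10.025 tcp [ 0.5212 -0.037   0.1794] dock [ 0.0025 -0.0928  0.1794] w 15.2 F [ 0.8 -0.1 -0.5] j [-10.  -6. 115.   0.  71.  86.] 
 [[0.994, -0.109, -0.002], [-0.109, -0.994, 0.007], [-0.003, -0.006, -1.0]]
```

>>> {"op": "jog_arm", "data": {"plan": [[[0,0,-6,0,0,0,0],[0,0,-12,0,0,0,0],[0,0,-18,0,0,0,0],[0,0,-24,0,0,0,0],[0,0,-30,0,0,0,0],[0,0,-36,0,0,0,0],[0,0,-42,0,0,0,0],[0,0,-48,0,0,0,0]]]}}

```text
time: 11.02
eef_pos: [0.5265, 0.0111, 0.1797]
tcp_rot: [[0.994, -0.109, -0.003], [-0.109, -0.994, 0.007], [-0.003, -0.006, -1.0]]
ft_force: [0.5, 0.3, -0.3]
grip_width: 0.18
```

```bash
python3 look.py f
```

```text
scene cart 422 x -0.008 y 0.073 ztop 0.042
scene cart 377 x 0.01 y -0.013 ztop 0.05
side cart 396 x -0.0 y -0.008 ztop 0.051
side cart 453 x -0.001 y 0.075 ztop 0.043
t 11.125 tcp [0.5265 0.0113 0.1797] dock [ 0.0023 -0.0442  0.1797] w 15.2 F [ 0.3  0.3 -1.7] j [ -5.  -5. 114.   0.  71.  91.] 
 [[0.994, -0.109, -0.003], [-0.109, -0.994, 0.007], [-0.003, -0.007, -1.0]]
```

>>> {"op": "jog_arm", "data": {"plan": [[[0,0,-5,0,0,0,0],[0,0,-10,0,0,0,0],[0,0,-15,0,0,0,0],[0,0,-20,0,0,0,0],[0,0,-25,0,0,0,0],[0,0,-30,0,0,0,0],[0,0,-35,0,0,0,0],[0,0,-38,0,0,0,0]]]}}

```text
time: 12.12
eef_pos: [0.5306, 0.0493, 0.1799]
tcp_rot: [[0.994, -0.108, -0.003], [-0.108, -0.994, 0.006], [-0.003, -0.006, -1.0]]
ft_force: [-0.4, -1.4, -1.3]
grip_width: 0.182
```

```bash
python3 look.py g
```

```text
scene cart 579 x -0.005 y 0.05 ztop 0.043
side cart 838 x -0.001 y 0.054 ztop 0.043
t 12.225 tcp [0.5306 0.0494 0.1799] dock [ 0.0022 -0.0059  0.1799] w 15.5 F [-0.2 -0.4 -0.7] j [ -1.  -4. 114.   0.  71.  95.] 
 [[0.994, -0.108, -0.003], [-0.108, -0.994, 0.007], [-0.003, -0.007, -1.0]]
```

All four are in. I'll nudge them about 14 mm deeper to clear the flap's mouth tab, then back off and lift.

>>> {"op": "jog_arm", "data": {"plan": [[[0,0,-4,0,0,0,0],[0,0,-8,0,0,0,0],[0,0,-12,0,0,0,0],[0,0,-15,0,0,0,0],[0,0,-15,0,0,0,0],[0,0,-8,0,0,0,0],[0,0,5,0,0,0,0],[0,0,15,-10,0,0,0]]]}}

```text
time: 13.22
eef_pos: [0.5282, 0.0334, 0.1891]
tcp_rot: [[0.994, -0.109, -0.005], [-0.109, -0.994, 0.007], [-0.006, -0.006, -1.0]]
ft_force: [0.1, 1.0, -1.3]
grip_width: 0.178
```

```bash
python3 look.py i; python3 -c "
from h import *
a,b=[cv2.imread('pics/i%s.png'%n) for n in ('scene','side')]
cv2.imwrite('pics/i.png',np.hstack([cv2.resize(a[80:280,250:450],None,fx=2,fy=2),cv2.resize(b[150:350,220:420],None,fx=2,fy=2)]))"
```

```text
scene cart 785 x -0.008 y 0.067 ztop 0.042
side cart 899 x -0.001 y 0.07 ztop 0.043
t 13.325 tcp [0.5298 0.0331 0.1916] dock [ 0.0032 -0.0222  0.1916] w 15.7 F [ 0.6  0.3 -0.5] j [ -2.  -5. 113.   0.  72.  94.] 
 [[0.994, -0.11, 0.0], [-0.11, -0.994, 0.007], [-0.0, -0.007, -1.0]]
```

View pics/i.png

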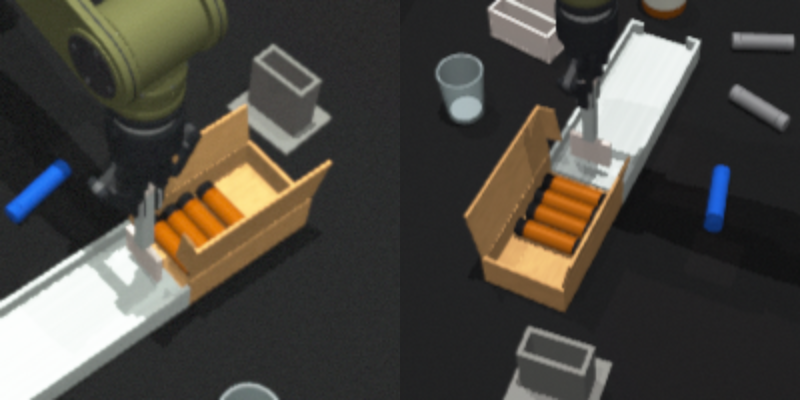

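All four lie packed on the carton floor, at dock y of about 0.03 to 0.11. Next: lift, and carry the paddle back to the holder.

>>> {"op": "jog_arm", "data": {"plan": [[[0,0,0,-40,0,0,0],[0,0,0,-80,0,0,0],[0,0,0,-120,0,0,0],[0,0,0,-145,0,0,0],[0,-5,-30,-150,0,0,0],[0,-15,-70,-150,0,0,-0.04],[0,-28,-120,-150,0,0,-0.08],[0,-40,-170,-150,0,0,-0.11]]]}}

```text
time: 14.32
eef_pos: [0.5085, 0.2067, 0.3433]
tcp_rot: [[1.0, -0.0, 0.001], [-0.0, -1.0, 0.007], [0.001, -0.007, -1.0]]
ft_force: [-0.0, -0.0, -1.4]
grip_width: 0.178
```

```bash
python3 -c "
from h import *
st();go((.470,.3465,.335),0)"
```

```text
t 14.325 tcp [0.5085 0.2067 0.3433] dock [-0.0374  0.148   0.3433] w 15.2 F [-0.  -0.  -1.4] j [ 16.  -8. 101.   0.  87. 106.] 
 [[1.0, -0.0, 0.001], [-0.0, -1.0, 0.007], [0.001, -0.007, -1.0]]
shift [ -38.5 -139.7    9.2] rot [-0.0072 -0.0014 -0.0001]
```

>>> {"op": "jog_arm", "data": {"plan": [[[0,-10,-35,0,0,0,0],[0,-20,-75,3,0,0,0],[0,-30,-110,6,0,0,0],[0,-38,-135,9,0,0,0],[0,-38.5,-139,9,0,0,0],[0,-38.5,-139,25,0,0,0],[0,-38.5,-139,60,0,0,0],[0,-38.5,-139,60,0,0,0]]]}}

```text
time: 15.32
eef_pos: [0.4688, 0.3441, 0.2797]
tcp_rot: [[1.0, -0.002, -0.005], [-0.002, -1.0, 0.003], [-0.005, -0.003, -1.0]]
ft_force: [0.0, -0.3, -1.4]
grip_width: 0.175
```

```bash
python3 - <<'E'
from h import *
st();s=robot.state();e=s['eef_pos'];go((.4695,.3465,.155),0)
for n in ['scene','side']:
    im,d,c=snap(n,'j%s.png'%n);X=cloud(d,c);h=cv2.cvtColor(im,cv2.COLOR_RGB2HSV)
    m=(d>0)&(abs(X[...,0]-e[0])<.05)&(abs(X[...,1]-e[1])<.04)&(X[...,2]>.1)&(X[...,2]<.22)&(h[...,1]<70)&(h[...,2]>90)
    q=X[m]
    print(n,len(q),q[:,2].min())
    for a in np.arange(.12,.2,.02):
        r=q[(q[:,2]>a)&(q[:,2]<a+.02)]
        if len(r)>3: print(a.round(2),len(r),np.percentile(r[:,0],[3,97]).round(3),np.percentile(r[:,1],[3,50,97]).round(3))
    m=(d>0)&(abs(X[...,0]-.469)<.06)&(abs(X[...,1]-.346)<.05)&(X[...,2]>.08)&(X[...,2]<.096)
    print('rim',m.sum(),cv2.minAreaRect((X[m][:,:2]*1000).astype(np.float32)))
E
```

```text
t 15.325 tcp [0.4688 0.3441 0.2797] dock [-0.0921  0.2801  0.2797] w 15.0 F [ 0.  -0.3 -1.4] j [ 31.  -2. 102.   0.  80. 121.] 
 [[1.0, -0.002, -0.005], [-0.002, -1.0, 0.003], [-0.005, -0.003, -1.0]]
shift [  1.3  -2.  124.7] rot [-0.0029  0.0053 -0.0015]
scene 452 0.12916652929632924
0.12 54 [0.44  0.497] [0.339 0.342 0.347]
0.14 124 [0.44  0.498] [0.339 0.342 0.345]
0.16 136 [0.44  0.497] [0.339 0.341 0.348]
0.18 79 [0.446 0.496] [0.336 0.342 0.351]
0.2 59 [0.461 0.478] [0.335 0.338 0.35 ]
rim 311 ((469.01763916015625, 345.8417663574219), (42.15974426269531, 86.59809112548828), 87.46057891845703)
side 398 0.13441201530470745
0.12 27 [0.439 0.497] [0.346 0.348 0.349]
0.14 111 [0.438 0.494] [0.346 0.348 0.349]
0.16 103 [0.438 0.495] [0.345 0.348 0.35 ]
0.18 108 [0.439 0.495] [0.34  0.346 0.353]
0.2 49 [0.46  0.475] [0.337 0.352 0.353]
rim 365 ((467.7180480957031, 345.3725891113281), (85.29390716552734, 40.487388610839844), 0.17289458215236664)
```

The blade is aligned with the cup to within about 2 mm. Inserting.

>>> {"op": "jog_arm", "data": {"plan": [[[0,0.5,-1,20,0,0,0],[0,0.5,-1,45,0,0,0],[0,0.5,-1,70,0,0,0],[0,0.5,-1,90,0,0,0],[0,0.5,-1,105,0,0,0],[0,0.5,-1,115,0,0,0],[0,0.5,-1,121,0,0,0],[0,0.5,-1,121,0,0,0]]]}}

```text
time: 16.42
eef_pos: [0.471, 0.3472, 0.1631]
tcp_rot: [[1.0, -0.001, 0.001], [-0.001, -1.0, 0.007], [0.001, -0.007, -1.0]]
ft_force: [0.1, -0.4, -1.2]
grip_width: 0.18
```

```bash
python3 -c "
from h import *
st()"
```

```text
t 16.425 tcp [0.471  0.3472 0.1631] dock [-0.0902  0.2834  0.1631] w 15.4 F [ 0.1 -0.4 -1.2] j [ 31.   3. 108.   0.  69. 121.] 
 [[1.0, -0.001, 0.001], [-0.001, -1.0, 0.007], [0.001, -0.007, -1.0]]
```

>>> {"op": "jog_arm", "data": {"plan": [[[0,0,0,4,0,0,0],[0,0,0,7,0,0,0],[0,0,0,7,0,0,0],[85,0,0,7,0,0,0],[85,0,0,7,0,0,0],[85,0,0,7,0,0,0],[85,0,0,7,0,0,0],[85,0,0,7,0,0,0]]]}}

```text
time: 17.42
eef_pos: [0.471, 0.3473, 0.1561]
tcp_rot: [[1.0, -0.001, 0.001], [-0.001, -1.0, 0.007], [0.001, -0.007, -1.0]]
ft_force: [-0.1, 0.2, -0.1]
grip_width: 0.992
```

>>> {"op": "jog_arm", "data": {"plan": [[[85,0,0,-15,0,0,0],[85,0,0,-35,0,0,0],[85,0,0,-60,0,0,0],[85,0,0,-85,0,0,0],[85,0,0,-110,0,0,0],[85,0,0,-130,0,0,0],[0,0,0,-140,0,0,0],[0,0,0,-140,0,0,0]]]}}

```text
time: 18.42
eef_pos: [0.4712, 0.3465, 0.2971]
tcp_rot: [[1.0, -0.001, 0.002], [-0.001, -1.0, 0.007], [0.002, -0.007, -1.0]]
ft_force: [0.8, 0.5, 0.4]
grip_width: 0.602
```

```bash
cat > flap.py <<'E'
import sys
from h import *
for n in ['scene','side']:
    im,d,c=snap(n,sys.argv[1]+n+'.png');P=cloud(d,c);h=cv2.cvtColor(im,cv2.COLOR_RGB2HSV);Q=P-O;x,y,z=Q@V,Q@U,Q[...,2]
    m=(d>0)&(y>.02)&(y<.18)&(h[...,1]>60)&(h[...,1]<180)&(h[...,2]>60)
    for nm,sg in (('in',-1),('out',1)):
        mm=m&(x*sg>.045)&(x*sg<.11)&(z>.07)&(z<.16)
        if mm.sum()>40:
            p=np.polyfit(z[mm],x[mm],1);print(n,nm,mm.sum(),'angle',(np.pi/2+sg*np.arctan(p[0])).round(2),'x at ztop',np.polyval(p,np.percentile(z[mm],98)).round(3),np.percentile(z[mm],98).round(3))
    mm=m&(abs(x)<.05)&(z>.045)&(z<.1)
    if mm.sum()>60:
        k,_,_,_=np.linalg.lstsq(np.c_[x[mm],np.ones(mm.sum())],z[mm],rcond=None);print(n,'lid pts',mm.sum(),'slope',k[0].round(3),'z@-.03,0,.04',(k[0]*np.array([-.03,0,.04])+k[1]).round(4),'x range',np.percentile(x[mm],[2,98]).round(3))
    q=P[(d>0)&(np.hypot(P[...,0]-.469,P[...,1]-.346)<.05)&(z>.12)&(z<.2)]
    if len(q): print(n,'stem',len(q),q[:,:2].mean(0).round(3),q[:,2].max().round(3))
st()
E
python3 flap.py k; python3 -c "
from h import *
go(D(-.13,.095,.29),83.6);go(D(-.13,.095,.29),-6.4)"
```

```text
scene in 835 angle 1.77 x at ztop -0.066 0.118
scene out 617 angle 1.71 x at ztop 0.072 0.148
scene stem 167 [0.473 0.345] 0.175
side in 166 angle 1.71 x at ztop -0.069 0.12
side out 339 angle 1.74 x at ztop 0.069 0.148
side stem 156 [0.468 0.35 ] 0.176
t 18.525 tcp [0.4706 0.3461 0.295 ] dock [-0.0906  0.2823  0.295 ] w 35.5 F [-0.1 -0.9  0.9] j [ 31.  -3. 101.   0.  82. 121.] 
 [[1.0, -0.001, -0.001], [-0.001, -1.0, 0.006], [-0.001, -0.006, -1.0]]
shift [-59.8 181.8   4. ] rot [-0.0052 -0.0038 -1.4603]
shift [-59.8 181.8   4. ] rot [-0.0058  0.0009  0.1105]
```

The paddle is standing in the cup, stem top at 0.175. Next, the inner flap with shut fingers: go outside it, then push inwards and down.

>>> {"op": "jog_arm", "data": {"plan": [[[0,-10,45,0,0,0,0.03],[0,-20,95,0,0,0,0.06],[0,-35,140,0,0,0,0.09],[0,-45,183,10,0,0,0.11],[0,-45,183,60,0,0,0.11],[0,-45,183,110,0,0,0.11],[0,-45,183,150,0,0,0.11],[0,-45,183,174,0,0,0.11]]]}}

```text
time: 19.52
eef_pos: [0.4229, 0.1635, 0.1161]
tcp_rot: [[0.994, -0.111, -0.006], [-0.111, -0.994, 0.004], [-0.007, -0.004, -1.0]]
ft_force: [0.1, 0.3, -0.2]
grip_width: -0.002
```

```bash
python3 -c "
from h import *
st();go(D(-.03,.095,.12),-6.4)"
```

```text
t 19.525 tcp [0.4229 0.1635 0.1161] dock [-0.1176  0.0955  0.1161] w -0.1 F [ 0.1  0.3 -0.2] j [ 14. -11. 126.   0.  65. 110.] 
 [[0.994, -0.111, -0.006], [-0.111, -0.994, 0.004], [-0.007, -0.004, -1.0]]
shift [87.5  0.5 -4.5] rot [-0.0037  0.0067  0.0002]
```

>>> {"op": "jog_arm", "data": {"plan": [[[0,15,0,-3,0,0,0],[0,28,0,-3,0,0,0],[0,40,0,-3,0,0,0],[0,50,0,-3,0,0,0],[0,60,0,-3,0,0,0],[0,70,0,-3,0,0,0],[0,80,0,-3,0,0,0],[0,87,0,-3,0,0,0]]]}}

```text
time: 20.52
eef_pos: [0.5101, 0.1538, 0.1186]
tcp_rot: [[0.994, -0.111, -0.006], [-0.111, -0.994, 0.004], [-0.006, -0.004, -1.0]]
ft_force: [0.0, 0.6, 1.0]
grip_width: -0.003
```

```bash
python3 flap.py l; python3 -c "
from h import *
go(D(-.03,.095,.085),-6.4)
a,b=[cv2.imread('pics/l%s.png'%n) for n in ('scene','side')]
cv2.imwrite('pics/l.png',np.hstack([cv2.resize(a[80:280,250:450],None,fx=2,fy=2),cv2.resize(b[150:350,220:420],None,fx=2,fy=2)]))"
```

```text
scene out 617 angle 1.71 x at ztop 0.072 0.148
scene lid pts 405 slope 0.913 z@-.03,0,.04 [0.0843 0.1117 0.1482] x range [-0.049 -0.012]
scene stem 166 [0.473 0.345] 0.174
side in 53 angle 1.16 x at ztop -0.046 0.075
side out 911 angle 1.74 x at ztop 0.069 0.149
side lid pts 729 slope 0.925 z@-.03,0,.04 [0.0857 0.1135 0.1505] x range [-0.049 -0.014]
side stem 155 [0.468 0.351] 0.176
t 20.625 tcp [0.5104 0.1537 0.1188] dock [-0.0295  0.0955  0.1188] w -0.2 F [ 0.5 -1.1 -0. ] j [ 11.  -0. 116.   0.  64. 107.] 
 [[0.994, -0.111, -0.005], [-0.111, -0.994, 0.004], [-0.005, -0.004, -1.0]]
shift [-0.3  0.7 33.8] rot [-0.0039  0.0054  0.    ]
```

View pics/l.png

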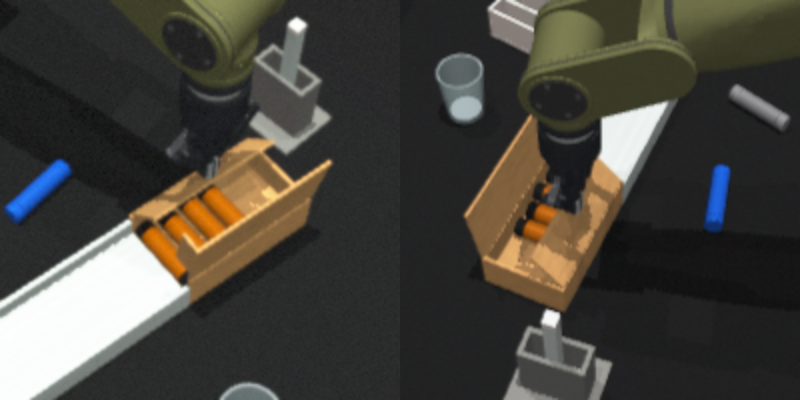

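As planned, the flap is at about 0.74 rad under the fingers, and the cartridges are untouched. Press straight down.

>>> {"op": "jog_arm", "data": {"plan": [[[0,0,0,6,0,0,0],[0,0,0,12,0,0,0],[0,0,0,18,0,0,0],[0,0,0,24,0,0,0],[0,0,0,29,0,0,0],[0,0,0,33,0,0,0],[0,0,0,35,0,0,0],[0,0,0,35,0,0,0]]]}}

```text
time: 21.62
eef_pos: [0.5102, 0.1539, 0.084]
tcp_rot: [[0.994, -0.111, -0.005], [-0.111, -0.994, 0.004], [-0.006, -0.004, -1.0]]
ft_force: [-0.5, 0.0, 2.9]
grip_width: 0.001
```

```bash
python3 flap.py n
```

```text
scene out 612 angle 1.71 x at ztop 0.072 0.148
scene lid pts 1069 slope -0.008 z@-.03,0,.04 [0.0591 0.0589 0.0585] x range [-0.048  0.005]
scene stem 168 [0.473 0.345] 0.176
side out 883 angle 1.74 x at ztop 0.069 0.148
side lid pts 692 slope -0.007 z@-.03,0,.04 [0.0602 0.06   0.0597] x range [-0.049  0.002]
side stem 155 [0.468 0.351] 0.177
t 21.725 tcp [0.5102 0.1539 0.084 ] dock [-0.0298  0.0957  0.084 ] w -0.3 F [-1.1 -0.6  3.3] j [ 11.   2. 117.   0.  61. 107.] 
 [[0.994, -0.111, -0.005], [-0.111, -0.994, 0.004], [-0.006, -0.004, -1.0]]
```

The inner flap is level (slope under 0.01). Now the outer flap: up, over to its outside, then down.

>>> {"op": "jog_arm", "data": {"plan": [[[0,0,0,-45,0,0,0],[0,0,0,-95,0,0,0],[0,0,0,-140,0,0,0],[0,30,0,-145,0,0,0],[0,70,0,-145,0,0,0],[0,115,0,-145,0,0,0],[0,150,0,-145,0,0,0],[0,155,0,-145,0,0,0]]]}}

```text
time: 22.72
eef_pos: [0.666, 0.1355, 0.2268]
tcp_rot: [[0.994, -0.112, -0.007], [-0.112, -0.994, 0.004], [-0.007, -0.003, -1.0]]
ft_force: [-0.4, -0.2, -0.9]
grip_width: 0.003
```

```bash
python3 -c "
from h import *
st();go(D(.125,.095,.14),-6.4);go(D(.015,.095,.14),-6.4)"
```

```text
t 22.725 tcp [0.666  0.1355 0.2268] dock [0.1272 0.0948 0.2268] w 0.2 F [-0.4 -0.2 -0.9] j [  7.  12.  92.   0.  76. 103.] 
 [[0.994, -0.112, -0.007], [-0.112, -0.994, 0.004], [-0.007, -0.003, -1.0]]
shift [-1.5  0.1 86.8] rot [-0.0035  0.0072 -0.0009]
shift [-111.5    0.2   87.6] rot [-0.0035  0.0072 -0.0009]
```

>>> {"op": "jog_arm", "data": {"plan": [[[0,0,0,45,0,0,0],[0,0,0,87,0,0,0],[0,-5,0,87,0,0,0],[0,-22,0,87,0,0,0],[0,-36,0,87,0,0,0],[0,-48,0,87,0,0,0],[0,-60,0,87,0,0,0],[0,-72,0,87,0,0,0]]]}}

```text
time: 23.72
eef_pos: [0.5935, 0.1441, 0.1408]
tcp_rot: [[0.994, -0.112, -0.006], [-0.112, -0.994, 0.004], [-0.006, -0.004, -1.0]]
ft_force: [1.4, -1.0, 0.4]
grip_width: 0.001
```

>>> {"op": "jog_arm", "data": {"plan": [[[0,-10,0,0,0,0,0],[0,-20,0,0,0,0,0],[0,-30,0,0,0,0,0],[0,-38,0,0,0,0,0],[0,-38,0,0,0,0,0]]]}}

```text
time: 24.35
eef_pos: [0.555, 0.1485, 0.1409]
tcp_rot: [[0.994, -0.112, -0.006], [-0.112, -0.994, 0.004], [-0.007, -0.004, -1.0]]
ft_force: [-0.1, -0.3, 0.1]
grip_width: -0.001
```

```bash
python3 flap.py o; python3 -c "
from h import *
go(D(.015,.095,.090),-6.4)
a,b=[cv2.imread('pics/o%s.png'%n) for n in ('scene','side')]
cv2.imwrite('pics/o.png',np.hstack([cv2.resize(a[80:280,250:450],None,fx=2,fy=2),cv2.resize(b[150:350,220:420],None,fx=2,fy=2)]))"
```

```text
scene out 268 angle 1.01 x at ztop 0.045 0.08
scene lid pts 1143 slope 0.257 z@-.03,0,.04 [0.0682 0.0759 0.0862] x range [-0.048  0.049]
scene stem 55 [0.478 0.347] 0.166
side out 65 angle 0.86 x at ztop 0.045 0.079
side lid pts 1245 slope 0.303 z@-.03,0,.04 [0.0597 0.0688 0.0809] x range [-0.049  0.047]
side stem 156 [0.468 0.351] 0.175
t 24.45 tcp [0.5556 0.1484 0.141 ] dock [0.016  0.0953 0.141 ] w -0.1 F [-0.3  0.6  0.5] j [  9.   4. 110.   0.  67. 106.] 
 [[0.994, -0.112, -0.006], [-0.112, -0.994, 0.004], [-0.006, -0.004, -1.0]]
shift [-0.7  0.5 51. ] rot [-0.0037  0.0063 -0.0008]
```

View pics/o.png

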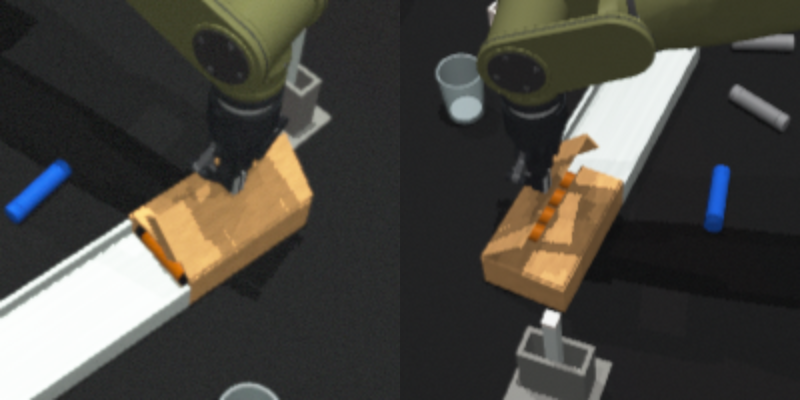

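The outer flap is leaning over the inner one at about 0.8 rad, with the cartridges inside. Press down.

>>> {"op": "jog_arm", "data": {"plan": [[[0,0,0,8,0,0,0],[0,0,0,16,0,0,0],[0,0,0,24,0,0,0],[0,0,0,32,0,0,0],[0,0,0,40,0,0,0],[0,0,0,46,0,0,0],[0,0,0,51,0,0,0],[0,0,0,51,0,0,0]]]}}

```text
time: 25.45
eef_pos: [0.5553, 0.1486, 0.0897]
tcp_rot: [[0.994, -0.112, -0.006], [-0.112, -0.994, 0.004], [-0.006, -0.004, -1.0]]
ft_force: [0.4, 0.6, -0.3]
grip_width: 0.001
```

```bash
python3 flap.py q
```

```text
scene lid pts 1442 slope 0.042 z@-.03,0,.04 [0.0618 0.0631 0.0647] x range [-0.047  0.049]
side lid pts 1607 slope 0.058 z@-.03,0,.04 [0.0625 0.0643 0.0666] x range [-0.048  0.047]
side stem 155 [0.468 0.351] 0.176
t 25.55 tcp [0.5554 0.1486 0.09  ] dock [0.0158 0.0955 0.09  ] w 0.3 F [-0.4  0.6  0. ] j [ 10.   7. 112.   0.  62. 106.] 
 [[0.994, -0.112, -0.006], [-0.112, -0.994, 0.004], [-0.006, -0.004, -1.0]]
```

Press 2.5 mm more, then lift clear and check.

>>> {"op": "jog_arm", "data": {"plan": [[[0,0,0,1.5,0,0,0],[0,0,0,2.5,0,0,0],[0,0,0,2.5,0,0,0]]]}}

```text
time: 25.92
eef_pos: [0.5557, 0.1487, 0.089]
tcp_rot: [[0.994, -0.112, -0.005], [-0.112, -0.994, 0.004], [-0.006, -0.004, -1.0]]
ft_force: [-3.5, -0.7, 6.7]
grip_width: 0.001
```

>>> {"op": "jog_arm", "data": {"plan": [[[0,0,0,-20,0,0,0],[0,0,0,-60,0,0,0],[0,0,0,-110,0,0,0],[0,0,0,-160,0,0,0],[0,0,40,-180,0,0,0],[0,0,95,-180,0,0,0],[0,0,150,-180,0,0,0],[0,0,200,-180,0,0,0]]]}}

```text
time: 26.92
eef_pos: [0.5338, -0.0525, 0.2685]
tcp_rot: [[0.994, -0.112, -0.005], [-0.112, -0.994, 0.004], [-0.005, -0.004, -1.0]]
ft_force: [0.3, 0.2, -0.0]
grip_width: -0.001
```

>>> {"op": "jog_arm", "data": {"plan": [[[0,0,40,0,0,0,0],[0,-20,80,0,0,0,0],[0,-40,120,0,0,0,0],[0,-60,160,0,0,0,0],[0,-60,160,0,0,0,0]]]}}

```text
time: 27.55
eef_pos: [0.455, -0.2066, 0.2682]
tcp_rot: [[0.993, -0.116, -0.004], [-0.116, -0.993, 0.004], [-0.005, -0.003, -1.0]]
ft_force: [0.4, 0.7, -0.6]
grip_width: 0.003
```

```bash
python3 flap.py r; python3 - <<'E'
from h import *
for n in ['scene','side']:
    im,d,c=snap(n);Q=cloud(d,c)-O;x,y,z=Q@V,Q@U,Q[...,2];h=cv2.cvtColor(im,cv2.COLOR_RGB2HSV)
    m=(d>0)&(y>.02)&(y<.17)&(h[...,1]>60)&(z>.045)&(z<.1)
    for a,b,t in((-.05,-.033,'in'),(-.022,.05,'out')):
        k=m&(x>a)&(x<b);print(n,t,k.sum(),np.polyfit(x[k],z[k],1).round(4),z[k].mean().round(4))
a,b=[cv2.imread('pics/r%s.png'%n) for n in ('scene','side')]
cv2.imwrite('pics/r.png',np.hstack([cv2.resize(a[60:360,140:440],None,fx=1.33,fy=1.33),cv2.resize(b[90:390,150:450],None,fx=1.33,fy=1.33)]))
E
```

```text
scene lid pts 2223 slope 0.049 z@-.03,0,.04 [0.0616 0.063  0.065 ] x range [-0.048  0.048]
scene stem 165 [0.473 0.345] 0.175
side lid pts 1918 slope 0.05 z@-.03,0,.04 [0.0626 0.0641 0.0661] x range [-0.048  0.048]
side stem 155 [0.468 0.351] 0.176
t 27.65 tcp [ 0.4562 -0.2048  0.2682] dock [-0.0434 -0.2668  0.2682] w -0.2 F [ 0.  -0.2 -0. ] j [-30. -13. 112.   0.  81.  66.] 
 [[0.994, -0.113, -0.004], [-0.113, -0.994, 0.004], [-0.005, -0.004, -1.0]]
scene in 346 [-0.0026  0.059 ] 0.0591
scene out 1564 [-0.0028  0.0641] 0.064
side in 307 [-0.0292  0.0589] 0.0601
side out 1260 [0.0058 0.0651] 0.0652
```

View pics/r.png

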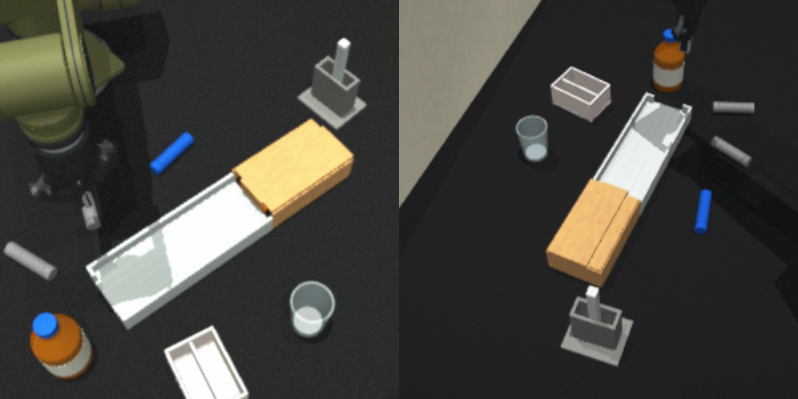

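Both flaps are shut and the paddle is standing. A little amber shows at the mouth near (262,205), so I'll check that the last cartridge is still past the step.

```bash
python3 - <<'E'
from h import *
im,d,c=snap('scene');Q=cloud(d,c)-O;x,y,z=Q@V,Q@U,Q[...,2];h=cv2.cvtColor(im,cv2.COLOR_RGB2HSV)
m=(d>0)&(h[...,1]>190)&(h[...,0]<20)&(y>-.32)&(y<.2)&(abs(x)<.07)&(h[...,2]>60)
print(m.sum());print(np.c_[x[m],y[m],z[m]].round(3)[:40])
cv2.imwrite('pics/s.png',cv2.resize(im[160:240,290:420,::-1],None,fx=6,fy=6,interpolation=cv2.INTER_CUBIC))
E
```

```text
17
[[0.026 0.006 0.036]
 [0.029 0.006 0.039]
 [0.028 0.005 0.034]
 [0.03  0.006 0.036]
 [0.032 0.007 0.037]
 [0.031 0.002 0.037]
 [0.031 0.005 0.034]
 [0.033 0.007 0.035]
 [0.037 0.007 0.04 ]
 [0.03  0.003 0.03 ]
 [0.032 0.004 0.031]
 [0.035 0.005 0.035]
 [0.037 0.007 0.035]
 [0.035 0.002 0.032]
 [0.037 0.004 0.033]
 [0.04  0.004 0.038]
 [0.039 0.002 0.034]]
```

View pics/s.png

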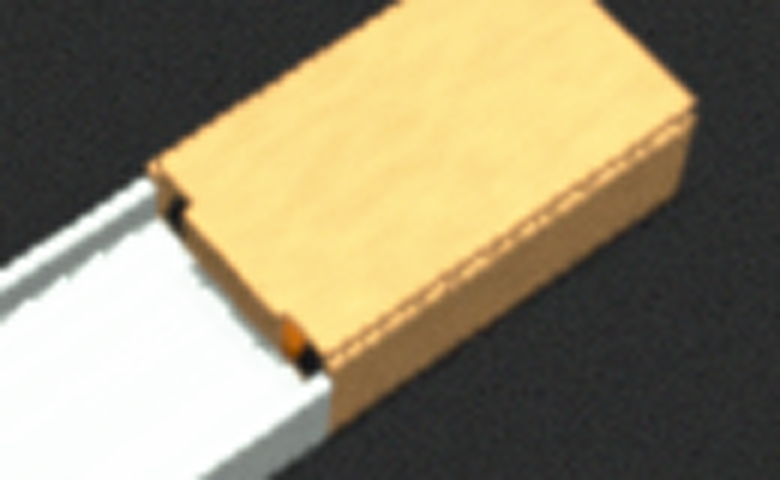

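The visible surface (y 2–7 mm, z 30–39 mm) fits a cartridge on the floor with its centre at y ≈ 15 mm, resting against the step. Handing in.

```bash
python3 -c "
from h import *
print(robot.finish_job());st()"
```

```text
the job is handed in; nothing more can be done
None
the job is handed in; nothing more can be done
```

I handed the job in at about 28 s of robot time; the system gives no verdict.

**What I did:** I pulled the paddle out and rolled all four cartridges along the track, over the step and into the carton. Then I stood the paddle back in its holder. With shut fingers I folded the inner flap down, then the outer flap on top.

**Last checks:**
- **Flaps:** the outer flap measured level within 0.01 rad in both views. The inner flap read 0.003 rad in one view and about 0.03 in the other; both are inside the 0.12 limit.
- **Paddle:** upright in its holder, with the stem top at 0.175 m against about 0.171 expected.
- **Cartridges:** all four were seen on the carton floor before the flaps closed. Afterwards only the one nearest the mouth showed, at y ≈ 15 mm and resting against the step; it had been pushed to about 25–30 mm and seems to have rolled back. The other three are hidden under the flaps.
- **Bystanders and look-alikes:** they appear unmoved in the last pictures, but I did not measure them.
- **Arm:** about 0.27 m above the bench, touching nothing.

No check failed, and I saw no grip slip. The only other disagreement was an offset of up to about 8 mm between the two cameras.

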